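# Close the test jig over the nest that holds the board

## Task

The two-nest test jig is to test the green circuit board, which lies in one of its two nests; a black loupe still stands on the pins of the other nest. Shut the lid over the nest with the board, fully down, and then swing that lid's latch right across it. Leave the other lid standing open and unlatched, and the board and the loupe in their nests.

Things in the scene. Friction and masses are not known exactly. Their poses are not given: they have to be found in the camera images.
- test_jig: Grey and aluminium test jig, 140 x 236 mm, deck 40 mm high, fixed. Origin: middle of its underside; x to its rear, y to its left, z up; turned up to 12 degrees. Two equal nests, left (+y) and right (-y), 110 mm apart, each with a navy lid with a clear window hinged at the rear, and a steel latch bar with a red knob at its outer front corner.
- board: Green circuit board, 50 x 70 x 12 mm, loose, lying in one of the two nests. Origin: middle of its underside.
- loupe: Black conical loupe, 39 mm across, 34 mm tall, loose, standing in the other nest. Origin: middle of its underside.
- nest_left (a point): Middle of the left nest's floor, 43 mm above the bench. Locating corners rise 8 mm above the floor.
- nest_right (a point): Middle of the right nest's floor, likewise.
- lid_left (a joint): Angle of the left lid, rad: 0 shut and level, about 1.57 upright, 1.95 fully back. A stiff hinge: the lid stays where it is left. The lid is 92 mm from hinge to free edge, 92 mm wide, 7 mm thick.
- lid_right (a joint): Angle of the right lid, likewise.
- lid_left_hinge (a point): Middle of the left lid's hinge line, 62 mm above the bench; the line runs along the jig's y.
- lid_right_hinge (a point): Middle of the right lid's hinge line, likewise.
- lid_left_edge (a point): Middle of the left lid's free edge, on its outer (upper when shut) face; 65 mm above the bench when shut.
- lid_right_edge (a point): Middle of the right lid's free edge, likewise.
- latch_left (a joint): Angle of the left latch bar about its upright pivot, rad: 0 it points to the jig's front (-x, towards the robot), 1.57 (its stop) it points to the jig's right (-y) and lies across the front of the left lid. It stays where it is left.
- latch_right (a joint): Angle of the right latch bar, mirrored: 0 points to the jig's front, 1.57 (its stop) points to the jig's left (+y), across the front of the right lid.
- latch_left_pivot (a point): Pivot of the left latch on its outer front post, at the underside of the bar, 66 mm above the bench. The bar is 52 mm long, 13 mm wide and 7 mm thick (height 66 to 73 mm).
- latch_right_pivot (a point): Pivot of the right latch, likewise.
- latch_left_grip (a point): In the red knob that stands on the left bar, 48 mm from the pivot; knob 16 mm across, from 73 to 99 mm above the bench, this point 86 mm above it.
- latch_right_grip (a point): In the red knob on the right bar, likewise.
Not all that is in view belongs to the job. Of the things shaped like the loupe, the black one is meant. Leave any brown look-alike of the board alone.

How it is judged:
By the outcome, as a careful person would: the job done as asked, in the order asked, and still so for the second after the job is handed in, with the robot touching nothing.
It also fails if it takes over 42 s, if anything falls off the work surface, if the arm or the gripper's body presses on something with over 40 N, if the wrist force passes 120 N, or if a joint passes its speed limit or range.

## Robot

A 7-joint arm with a two-finger parallel gripper is mounted at the origin on a cart in front of the work surface, level with it; the furniture and walls round the work are solid. World frame = base frame: x ahead of the robot, y to its left, z up, the work surface at z = 0. Lengths are in m, angles in rad, forces in N, time in s.
With the tool pointing down it reaches from about 0.4 to 0.85 m from the base axis. Payload 4.5 kg.
Tool frame: the origin (TCP) lies at the very end of the fingers, on their centre line; the grasp point (between the pads) lies 19 mm behind it; x points along the fingers, y is the direction in which the jaws open and shut, and the axes are right-handed (so a half turn about x gives the same grasp; the last joint's range is limited). The gripper opens to 88 mm and grips with 3 to 60 N. Pads are 18 mm wide; open, the fingers measure 123 mm over their backs; the gripper's body (75 mm by 187 mm) begins 45 mm behind the grasp point.
Start: joints at [1.347, 0.689, -0.195, 1.565, 0.157, 0.902, -0.215], TCP at [0.159, -0.604, 0.239] pointing down, gripper open.
Joint ranges: [-3.01, 3.01], [-0.46, 2.08], [-1.47, 1.51], [0.13, 2.56], [-1, 4.14], [0.04, 2.09], [-2.66, 2.66]. Speed limits (rad/s): [2.57, 2.57, 3.14, 3.14, 3.14, 3.14, 3.14].

## Interface

Orientations are given as a rotation vector (axis times angle).
In Python, from cell import readout, imaging, manip, finder gives the robot as it stands.
- The arm moves only by the tool jog_arm, never from a script. Its argument "steps" is a list of rows, each a list of 4 numbers: the shift along the tool's x, y, z as a fraction of full scale, then the turn about the tool's x as a fraction of full scale. A call has 1 to 12 rows; each row shifts and turns the commanded pose from where the row before left it, along the tool's axes as they then stand; what a row does not reach is not made up. Full scale, the value 1, is 8 cm for a shift and 90 degrees for a turn. A row lasts 1/8 s, in which the tool goes at most 62.5 mm and 10.7 degrees, less where a joint would pass 70% of its speed; a pose out of reach is approached as far as the arm can. A call with a number of a shift or a turn outside -1 to 1 is refused whole. A call with a gripper value outside its range is refused whole. "grip" is the closure, from 0 (fully open) to 1 (shut), set as the call begins (left out, the last holds). The fingers move at their own pace and stop on an object; "newtons" is the grip in N (left out, the last holds). Time passes only in rows, so rows that do not move let the fingers close. It gives the time, the measured TCP pose, the force and the opening at its end, in the units of the state.
- readout.state(): the state, without advancing time (a new reading comes with each control period).
- imaging.capture(name): name is "side" or "top"; returns a dict with "pixels" (480x640x3 uint8, blue, green, red), "fx", "fy", "cx", "cy" (pixels), "rvec" (rotation vector, rad) and "tvec" (3), from world to camera coordinates, as OpenCV has them. Camera axes: x right, y down, z forward; pixel columns grow to the right and rows downward; lengths in m; the calibration is good to about 2 mm. A picture is of the moment at which its call begins. There is no depth.
- manip.sign_off(): hands the job in, once; it reports no verdict.
Trained networks look in the newest picture that a camera, given by its name, has taken for a name from the list of things; names that differ only in an ending like _2 or _b are one class to them, and where a whole thing is asked for, a point or a joint stands for the part that bears it (a point fixed in the world has none). Each returns a list of dicts, best first, with "p" (0 to 1); they miss things now and then, are a little off and sometimes report something else, mostly with a low value. They report only what shows in the picture. A call takes as long as a camera call. They do not tell look-alikes from the thing itself.
- finder.recognise(camera, target): "position" ([column, row] as shares, 0 to 1, of the picture: columns of its width, rows of its height, amid what is visible of it).
- finder.regions_of(camera, target): "pixels" (480x640 bool, what is visible of it) and "position" ([column, row] as shares, 0 to 1, of the picture: columns of its width, rows of its height, amid what is visible of it).
The state is a dict: "clock": time; "joint_positions": joint angles; "qvel": joint speeds; "joint_efforts": joint torques, N m; "ee_pos": TCP position; "tcp_rot": TCP orientation; "wrist_force": force on the tool from outside, world axes, zero at the start; "wrist_torque": the same for the moment, N m; "gripper_width": opening from 0.0 (shut) to 1.0 (fully open).
Only numpy, scipy, OpenCV 4.12 (cv2) and the standard library are available. Lean on these libraries where they do the work, as an engineer would, in place of code of your own. Each camera call takes 0.05 s, during which the arm holds its last target.

## Working session

There is one attempt and no reset: what is moved stays moved. The work goes in short steps, Python scripts to look and compute and a tool call to move; the robot and the scene stay as the last step left them, time stands still between calls to the robot, and variables do not carry over. Pictures are saved under pics/ and viewed, and the job is handed in when it is done.

Besides the shell and the picture viewer there is one more tool, called after ">>>" by a JSON object that holds its "op" and its "data". jog_arm: Moves the arm, as the interface text tells. Its arguments: {"type":"object","properties":{"steps":{"type":"array"},"grip":{"type":"number"},"newtons":{"type":"number"}},"required":["steps"]}

```bash
ls; mkdir -p pics; python3 - <<'E'
from cell import readout, imaging, manip, finder
import cv2
for c in("side","top"):
    d=imaging.capture(c); cv2.imwrite(f"pics/{c}0.png",d["pixels"]); print({k:v for k,v in d.items() if k!="pixels"})
    for t in["board","loupe","latch_left_grip","latch_right_grip","lid_left","test_jig","lid_left_edge","lid_right_edge","lid_left_hinge","lid_right_hinge","latch_left_pivot","latch_right_pivot"]:
        print(c,t,[(round(r["p"],2),round(float(r["position"][0])*640),round(float(r["position"][1])*480)) for r in finder.recognise(c,t)][:4])
print(readout.state())
E
```

```text
pics
{'fx': 563.3682063442573, 'fy': 563.3682063442573, 'cx': 315.34616122273803, 'cy': 248.24289340222612, 'rvec': array([ 0.07697541, -2.6366187 ,  1.67874634]), 'tvec': array([0.56203131, 0.05551412, 0.95351752])}
side board [(0.63, 342, 274), (0.34, 294, 268)]
side loupe [(0.94, 342, 300), (0.68, 253, 267), (0.68, 389, 311), (0.57, 328, 306)]
side latch_left_grip [(0.95, 390, 311)]
side latch_right_grip [(0.85, 384, 245)]
side lid_left [(0.97, 293, 266)]
side test_jig [(0.95, 329, 308)]
side lid_left_edge [(0.82, 294, 268), (0.54, 325, 306)]
side lid_right_edge [(0.84, 306, 231)]
side lid_left_hinge [(0.63, 329, 305)]
side lid_right_hinge [(0.6, 328, 304)]
side latch_left_pivot [(0.95, 331, 303)]
side latch_right_pivot [(0.75, 327, 306)]
{'fx': 596.7616098277447, 'fy': 596.7616098277447, 'cx': 320.4336781770825, 'cy': 239.35379020992028, 'rvec': array([ 2.21247184, -2.20502547,  0.0697863 ]), 'tvec': array([0.0787713 , 0.54426237, 1.00212834])}
top board [(0.67, 429, 293)]
top loupe [(0.8, 346, 177), (0.66, 273, 247), (0.51, 250, 255)]
top latch_left_grip [(0.8, 212, 290)]
top la
[... 369 characters left out ...]
87, 270, 252)]
{'clock': 1.3, 'joint_positions': array([ 1.34682632,  0.68911886, -0.19457551,  1.56528756,  0.15729258,
        0.9025437 , -0.21508896]), 'qvel': array([ 0.00098105, -0.00108915,  0.00026945, -0.00049627, -0.00117139,
       -0.00099502, -0.00263791]), 'joint_efforts': array([ 7.81220606e-04, -5.27488267e+01, -1.26752704e+00, -1.53743684e+01,
       -5.21085004e-02, -8.14322793e-04, -3.28735737e-06]), 'ee_pos': array([ 0.15934238, -0.60436065,  0.23873363]), 'tcp_rot': array([ 2.08398441,  0.27007434, -2.08398929]), 'wrist_force': array([0.50955082, 0.32572208, 0.4983356 ]), 'wrist_torque': array([-0.00828893,  0.02782377,  0.030655  ]), 'gripper_width': 1.0009467102114329}
```

View pictures.

View pics/side0.png

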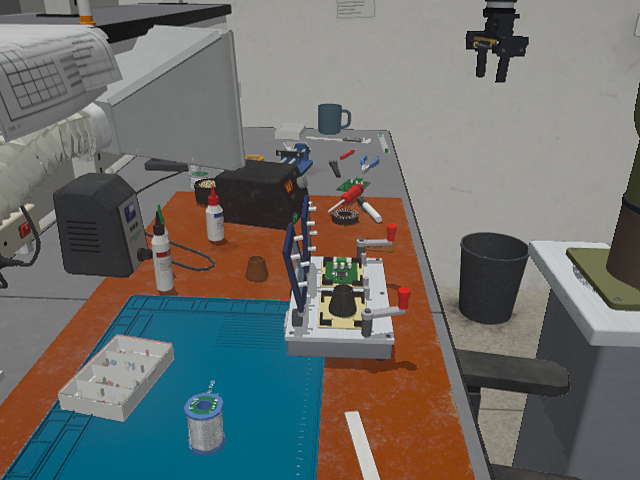

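View pics/top0.png

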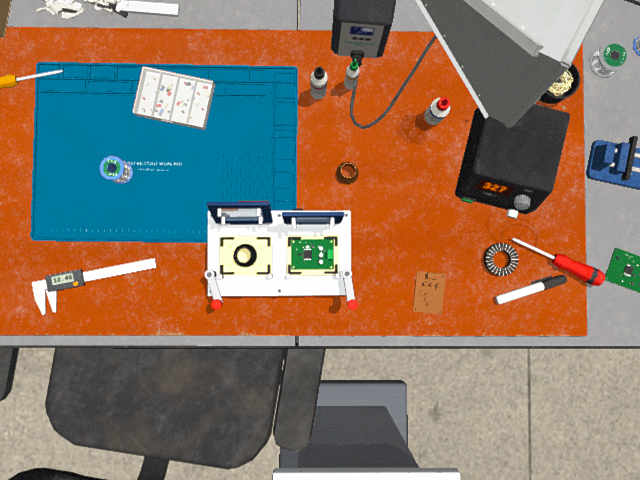

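```bash
cat > h.py <<'E'
import numpy as np, cv2
def cam(d): 
    R=cv2.Rodrigues(d["rvec"])[0]; t=np.array(d["tvec"]); K=np.array([[d["fx"],0,d["cx"]],[0,d["fy"],d["cy"]],[0,0,1]]); return K,R,t
def atz(d,uv,z):
    K,R,t=cam(d); r=R.T@np.linalg.solve(K,[uv[0],uv[1],1]); c=-R.T@t; return c+r*(z-c[2])/r[2]
def proj(d,p):
    K,R,t=cam(d); q=K@(R@np.array(p)+t); return q[:2]/q[2]
def tri(d1,u1,d2,u2):
    P=[cam(d)[0]@np.c_[cam(d)[1],cam(d)[2]] for d in(d1,d2)]
    X=cv2.triangulatePoints(P[0],P[1],np.array(u1,float).reshape(2,1),np.array(u2,float).reshape(2,1))[:,0]; return X[:3]/X[3]
E
python3 - <<'E'
from cell import readout, imaging
from h import *
D={c:imaging.capture(c) for c in("side","top")}
import pickle; pickle.dump(D,open("d0.pkl","wb"))
C={}
for c,d in D.items():
    print(c,"cam at",-cam(d)[1].T@cam(d)[2])
    h=cv2.cvtColor(d["pixels"],cv2.COLOR_BGR2HSV); 
    m=(((h[...,0]<4)|(h[...,0]>174))&(h[...,1]>190)&(h[...,2]>120)).astype(np.uint8)
    n,l,s,ce=cv2.connectedComponentsWithStats(m)
    for i in range(1,n):
        if s[i,4]>25: print(c,s[i],ce[i].round(1),atz(d,ce[i],.086).round(4))
    x0,y0,x1,y1=(270,180,430,380) if c=="side" else (190,190,370,320)
    cv2.imwrite(f"pics/{c}_crop.png",cv2.resize(d["pixels"][y0:y1,x0:x1],None,fx=4,fy=4,interpolation=cv2.INTER_CUBIC)[:600,:800] if c=="top" else cv2.resize(d["pixels"][y0:y1,x0:x1],None,fx=3,fy=3,interpolation=cv2.INTER_CUBIC))
E
```

```text
side cam at [0.52591642 0.86745342 0.44619856]
side [208 186  10  19  95] [212.4 197.8] [ 0.7604 -0.1083  0.086 ]
side [341 186  20  17 123] [350.6 193.4] [ 0.5042 -0.1556  0.086 ]
side [387 224  10  17 113] [391.1 231.5] [0.4398 0.0236 0.086 ]
side [398 287  12  22 202] [403.5 297.2] [0.4394 0.2362 0.086 ]
top cam at [0.49966912 0.10023108 1.02321658]
top [438  97  12  12  79] [443.5 103.1] [ 0.759  -0.1135  0.086 ]
top [553 254  41  28 533] [573.5 266.9] [ 0.4987 -0.3186  0.086 ]
top [592 270  13  15 102] [598.8 278.4] [ 0.4806 -0.3586  0.086 ]
top [212 300  10   9  74] [216.2 303.9] [0.4393 0.2444 0.086 ]
top [348 300  10   9  70] [352.2 304.1] [0.4394 0.032  0.086 ]
```

View pics/top_crop.png

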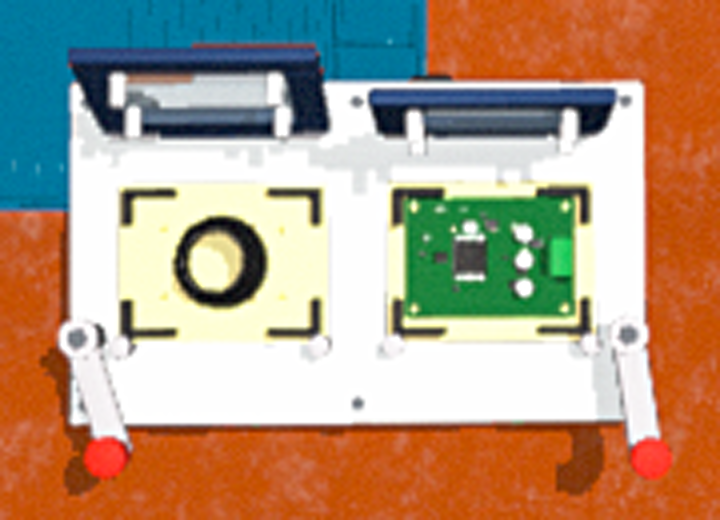

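View pics/side_crop.png

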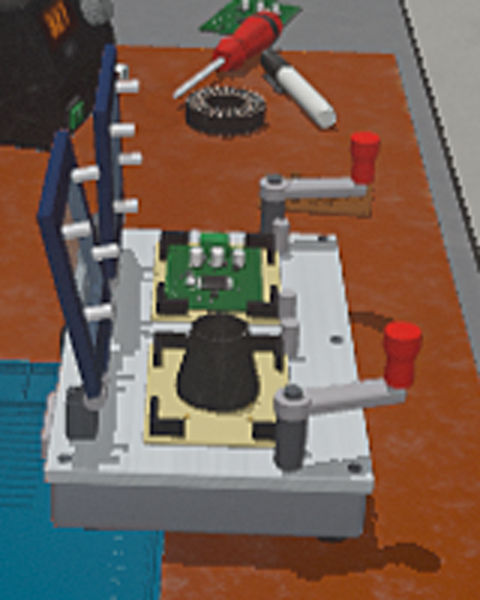

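```bash
python3 - <<'E'
from h import *
import pickle; D=pickle.load(open("d0.pkl","rb"));T=D["top"];S=D["side"]
tc=lambda u,v:(u/4+190-.4,v/4+190-.4)
sc=lambda u,v:(u/3+270-.3,v/3+180-.3)
P=[atz(T,tc(*p),.04) for p in[(70,425),(643,422),(640,80),(70,82)]]
for p in P: print(p.round(4))
P=np.array(P); print("centre",P.mean(0)); 
yv=(P[0]-P[1]+P[3]-P[2]); xv=P[2]-P[1]+P[3]-P[0]
print("yaw",np.arctan2(-yv[0],yv[1]),np.arctan2(xv[1],xv[0]), np.linalg.norm(yv)/2,np.linalg.norm(xv)/2)
# side deck corners: front-left (372,487) rear-left(47,483), front-right(340,235)
for n,p in dict(fl=(374,480),rl=(47,483),fr=(340,235)).items(): print(n,atz(S,sc(*p),.04).round(4))
print("pivots top L,R", atz(T,tc(82,338),.073).round(4),atz(T,tc(628,334),.073).round(4))
print("knob top", atz(T,(216.2,303.9),.097).round(4),atz(T,(352.2,304.1),.097).round(4))
print("tri knobs",tri(S,(403.5,297.2),T,(216.2,303.9)),tri(S,(391.1,231.5),T,(352.2,304.1)))
print("lidR edge corners tri", tri(S,sc(103,50),T,tc(370,92)), tri(S,sc(40,215),T,tc(72,52)))
E
```

```text
[0.4495 0.2664 0.04  ]
[0.4512 0.0317 0.04  ]
[0.5922 0.033  0.04  ]
[0.5902 0.268  0.04  ]
centre [0.52076757 0.14978429 0.04      ]
yaw 0.007741799041500313 0.010386253237935352 0.23484120054884705 0.14090803275240493
fl [0.4498 0.2647 0.04  ]
rl [0.5874 0.2766 0.04  ]
fr [0.4502 0.0283 0.04  ]
pivots top L,R [0.4855 0.2565 0.073 ] [0.4877 0.04   0.073 ]
knob top [0.44   0.2427 0.097 ] [0.4401 0.0328 0.097 ]
tri knobs [0.43997788 0.24366207 0.09030192] [0.44015325 0.03221211 0.08966245]
lidR edge corners tri [0.57401945 0.1381286  0.18306855] [0.59150392 0.24848039 0.15096508]
```

```bash
python3 - <<'E'
from h import *
import pickle; D=pickle.load(open("d0.pkl","rb"));T=D["top"];S=D["side"]
tc=lambda u,v:(u/4+190-.4,v/4+190-.4)
sc=lambda u,v:(u/3+270-.3,v/3+180-.3)
print("R far",tri(S,sc(110,46),T,tc(614,92)),"R near",tri(S,sc(97,135),T,tc(370,92)))
print("L far",tri(S,sc(63,130),T,tc(318,52)),"near", tri(S,sc(40,215),T,tc(72,52)))
# model: hinge at jig x=h; overlay
c=np.array([.521,.150]);yaw=.009
def J(x,y,z): return np.array([c[0]+np.cos(yaw)*x-np.sin(yaw)*y,c[1]+np.sin(yaw)*x+np.cos(yaw)*y,z])
im={k:cv2.resize(d["pixels"],None,fx=4,fy=4,interpolation=cv2.INTER_CUBIC) for k,d in D.items()}
for h,a in[(.058,1.6)]:
  for yc,a,col in[(-.055,1.52,(0,255,255)),(.055,1.72,(255,0,255))]:
    for k,d in D.items():
      pts=[J(h-r*np.cos(a),yc+s,.062+r*np.sin(a)) for r,s in[(0,-.046),(.092,-.046),(.092,.046),(0,.046)]]
      q=np.array([(proj(d,p)+.4)*4 for p in pts]).astype(int)
      cv2.polylines(im[k],[q],True,col,1)
cv2.imwrite("pics/ovt.png",im["top"][760:1280,760:1480]); cv2.imwrite("pics/ovs.png",im["side"][720:1320,1080:1720])
E
```

```text
R far [0.57665531 0.05031554 0.15369917] R near [0.57711514 0.13997693 0.14168433]
L far [0.59107509 0.15863701 0.15140979] near [0.59150392 0.24848039 0.15096508]
```

View pics/ovt.png

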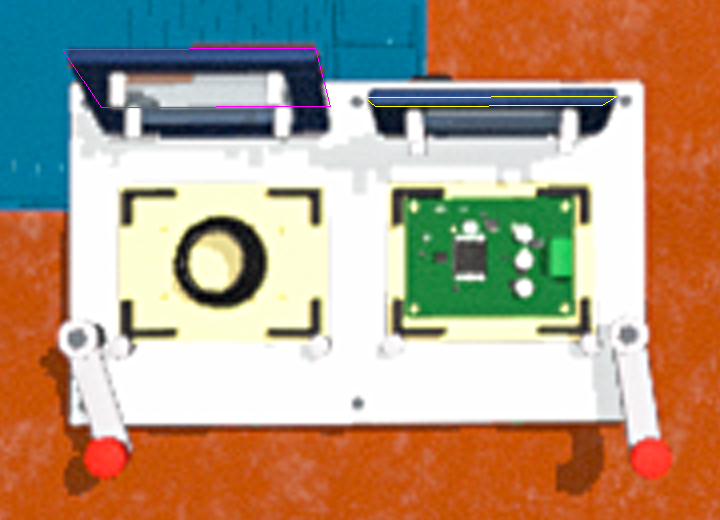

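View pics/ovs.png

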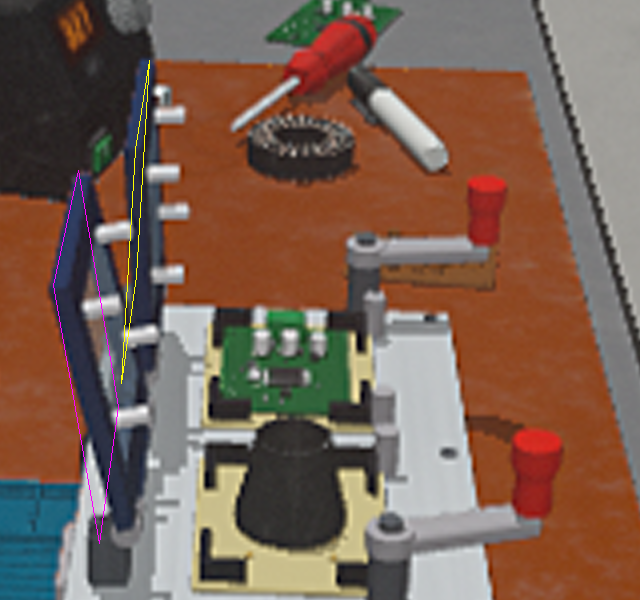

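```bash
cat >> h.py <<'E'
def plan(st,target,yawdir=None):
    """shift to target in tool fractions, and angle of jaw axis"""
    R=cv2.Rodrigues(np.array(st["tcp_rot"]))[0]; d=np.array(target)-st["ee_pos"]
    print("clock",round(st["clock"],2),"pos",st["ee_pos"].round(4),"F",st["wrist_force"].round(1),"w",round(st["gripper_width"],3))
    print("toolx",R[:,0].round(3),"y",R[:,1].round(3),"z",R[:,2].round(3)," q",st["joint_positions"].round(2))
    print("shift frac",(R.T@d/.08).round(3))
E
python3 - <<'E'
from h import *
from cell import readout
plan(readout.state(),(.62,.08,.24))
import pickle; D=pickle.load(open("d0.pkl","rb"));T=D["top"];S=D["side"]
print("hood corner",tri(S,(243,165),T,(497,117)), tri(S,(240,30),T,(415,5)))
E
```

```text
clock 1.4 pos [ 0.1594 -0.6044  0.2388] F [0.5 0.3 0.9] w 1.002
toolx [ 0. -0. -1.] y [ 0.255 -0.967  0.   ] z [-0.967 -0.255 -0.   ]  q [ 1.35  0.69 -0.19  1.57  0.16  0.9  -0.22]
shift frac [-0.016 -6.803 -7.749]
hood corner [ 0.7210054  -0.18637829  0.1278119 ] [ 0.73190157 -0.0180194   0.40058433]
```

>>> {"op": "jog_arm", "data": {"steps": [[0,0,0,0.08],[0,0,0,0.084],[0,-0.45,-0.3,0],[0,-0.45,-0.3,0],[0,-0.45,-0.3,0],[0,-0.45,-0.3,0],[0,-0.45,-0.3,0],[0,-0.45,-0.3,0],[0,-0.45,-0.3,0],[0,-0.45,-0.3,0],[0,-0.45,-0.3,0],[0,-0.45,-0.3,0]], "grip": 1, "newtons": 20}}

```text
clock: 2.9
ee_pos: [0.4003, -0.2432, 0.239]
tcp_rot: [2.222, -0.0, -2.22]
wrist_force: [-0.7, 0.2, 0.1]
gripper_width: 0.006
```

```bash
python3 - <<'E'
from h import *
from cell import readout
plan(readout.state(),(.62,.08,.24))
E
```

```text
clock 2.9 pos [ 0.4003 -0.2432  0.239 ] F [-0.7  0.2  0.1] w 0.006
toolx [ 0.001 -0.    -1.   ] y [ 0. -1.  0.] z [-1.    -0.    -0.001]  q [ 0.5   0.49 -0.08  2.03  0.06  0.63 -1.19]
shift frac [-0.013 -4.039 -2.748]
```

>>> {"op": "jog_arm", "data": {"steps": [[0,-0.5,-0.34,0],[0,-0.5,-0.34,0],[0,-0.5,-0.34,0],[0,-0.5,-0.34,0],[0,-0.5,-0.34,0],[0,-0.5,-0.34,0],[0,-0.5,-0.34,0],[0,-0.5,-0.34,0],[0,0,0,0]]}}

```text
clock: 4.03
ee_pos: [0.6182, 0.0813, 0.2384]
tcp_rot: [2.221, 0.012, -2.218]
wrist_force: [0.1, -0.3, 0.0]
gripper_width: 0.005
```

```bash
python3 - <<'E'
from h import *
from cell import readout,imaging
plan(readout.state(),(.615,.08,.14))
for c in("side","top"): cv2.imwrite(f"pics/{c}1.png",imaging.capture(c)["pixels"])
E
```

```text
clock 4.03 pos [0.6182 0.0813 0.2384] F [ 0.1 -0.3  0. ] w 0.005
toolx [ 0.002  0.004 -1.   ] y [ 0.007 -1.    -0.004] z [-1.    -0.007 -0.002]  q [-0.19  0.68 -0.03  1.58  0.02  0.88 -1.78]
shift frac [1.23  0.021 0.042]
```

View pics/side1.png

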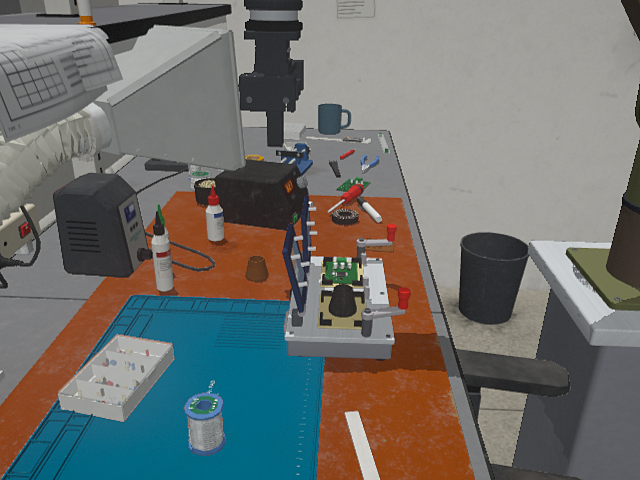

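View pics/top1.png

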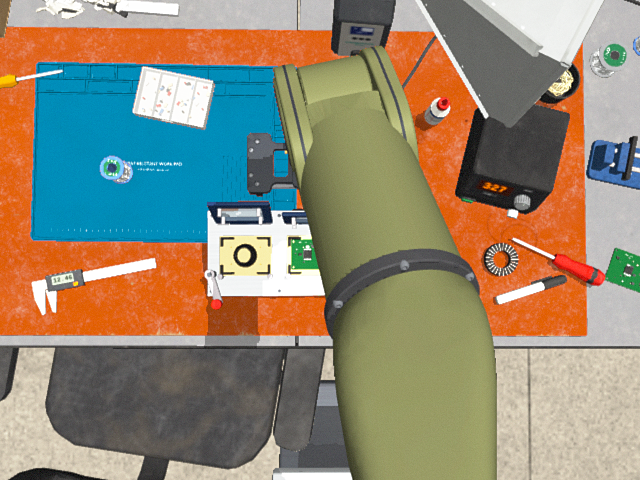

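>>> {"op": "jog_arm", "data": {"steps": [[0.3,0,0,0],[0.3,0,0,0],[0.3,0,0,0],[0.33,0,0,0],[0,0,0.17,0],[0,0,0.17,0],[0,0,0.15,0],[0,0,0.15,0],[0.03,0,0.14,0],[0.05,0,0.14,0]]}}

```text
clock: 5.38
ee_pos: [0.543, 0.0754, 0.134]
tcp_rot: [-2.223, 0.0, 2.22]
wrist_force: [3.3, -0.2, -0.9]
gripper_width: 0.003
```

```bash
python3 - <<'E'
from h import *
from cell import readout,imaging
plan(readout.state(),(.525,.08,.12))
cv2.imwrite("pics/s2.png",imaging.capture("side")["pixels"][100:360,200:480])
E
```

```text
clock 5.38 pos [0.543  0.0754 0.134 ] F [ 3.3 -0.2 -0.9] w 0.003
toolx [ 0.001 -0.    -1.   ] y [-0. -1.  0.] z [-1.     0.    -0.001]  q [-0.21  0.74 -0.02  1.9   0.03  0.5  -1.82]
shift frac [ 0.175 -0.057  0.226]
```

View pics/s2.png

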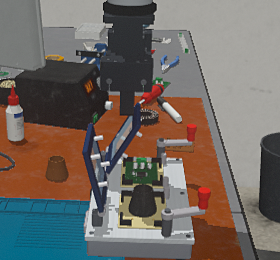

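>>> {"op": "jog_arm", "data": {"steps": [[0.08,0,0.11,0],[0.1,0,0.12,0],[0.11,0,0.1,0],[0.11,0,0.09,0],[0.11,0,0.05,0],[0.11,0,0.05,0],[0.1,0,0.02,0],[0.08,0,0.015,0],[0,0,0,0]]}}

```text
clock: 6.55
ee_pos: [0.4978, 0.0755, 0.0692]
tcp_rot: [2.218, -0.0, -2.224]
wrist_force: [-0.3, 0.7, 0.0]
gripper_width: 0.01
```

```bash
python3 - <<'E'
from h import *
from cell import readout,imaging
plan(readout.state(),(.499,.08,.064))
cv2.imwrite("pics/s3.png",cv2.resize(imaging.capture("side")["pixels"][130:360,240:440],None,fx=2.5,fy=2.5))
E
```

```text
clock 6.55 pos [0.4978 0.0755 0.0692] F [-0.3  0.7  0. ] w 0.01
toolx [-0.002 -0.001 -1.   ] y [ 0.    -1.     0.001] z [-1.    -0.     0.002]  q [-0.23  0.83 -0.01  2.06  0.03  0.26 -1.85]
shift frac [ 0.065 -0.056 -0.015]
```

View pics/s3.png

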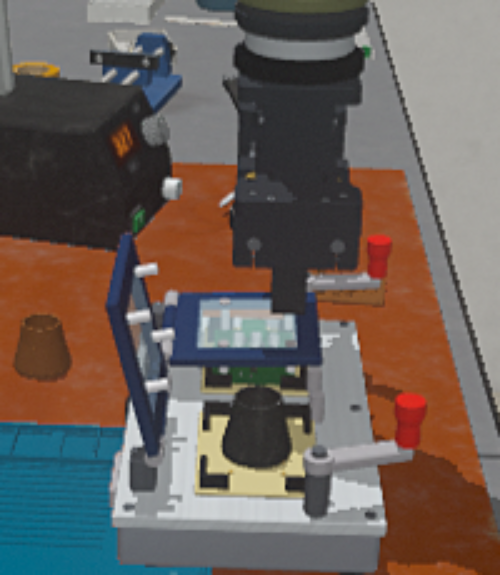

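>>> {"op": "jog_arm", "data": {"steps": [[0.04,0,0,0],[0.03,0,0,0],[0,0,0,0]]}}

```text
clock: 6.98
ee_pos: [0.4985, 0.0755, 0.0652]
tcp_rot: [2.221, -0.0, -2.222]
wrist_force: [-2.0, -0.5, 10.4]
gripper_width: 0.003
```

>>> {"op": "jog_arm", "data": {"steps": [[0.03,0,0,0],[0.03,0,0,0],[0,0,0,0]]}}

```text
clock: 7.35
ee_pos: [0.4986, 0.0755, 0.0643]
tcp_rot: [-2.224, 0.0, 2.219]
wrist_force: [-9.6, -1.0, 53.8]
gripper_width: 0.006
```

>>> {"op": "jog_arm", "data": {"steps": [[-0.2,0,0,0],[-0.45,0,0,0],[-0.45,0,0,0],[0,0.18,0.24,0],[0,0.18,0.24,0],[0,0.18,0.25,0],[0,0,0,-0.118],[0,0,0,-0.118],[0,0,0,-0.118],[0,0,0,-0.118],[0,0,0,-0.118],[0,0,0,-0.118]], "grip": 0.43}}

```text
clock: 8.85
ee_pos: [0.4405, 0.0324, 0.1475]
tcp_rot: [1.534, 0.96, -1.534]
wrist_force: [-0.5, 0.9, -1.0]
gripper_width: 0.57
```

>>> {"op": "jog_arm", "data": {"steps": [[0,0,0,-0.118],[0,0,0,-0.118],[0,0,0,-0.118],[0,0,0,-0.118],[0,0,0,-0.118],[0,0,0,-0.118],[0,0,0,-0.118],[0,0,0,0]]}}

```text
clock: 9.85
ee_pos: [0.4404, 0.0323, 0.1473]
tcp_rot: [0.575, 1.494, -0.574]
wrist_force: [-0.2, -0.2, -0.8]
gripper_width: 0.573
```

```bash
python3 - <<'E'
from h import *
from cell import readout,imaging
plan(readout.state(),(.440,.0325,.081))
for c in("side","top"):
    d=imaging.capture(c); i=d["pixels"]
    cv2.imwrite(f"pics/{c}4.png",cv2.resize(i[130:360,240:440] if c=="side" else i[180:340,180:400],None,fx=2.5,fy=2.5))
    h=cv2.cvtColor(i,cv2.COLOR_BGR2HSV); 
    m=(((h[...,0]<4)|(h[...,0]>174))&(h[...,1]>190)&(h[...,2]>120)).astype(np.uint8)
    n,l,s,ce=cv2.connectedComponentsWithStats(m)
    for k in range(1,n):
        if s[k,4]>25: print(c,s[k],ce[k].round(1))
E
```

```text
clock 9.85 pos [0.4404 0.0323 0.1473] F [-0.2 -0.2 -0.8] w 0.573
toolx [-0.  0. -1.] y [0.67  0.742 0.   ] z [ 0.742 -0.67  -0.001]  q [ 0.24  0.7  -0.66  2.18  0.86  0.55 -0.25]
shift frac [ 0.829 -0.001 -0.005]
side [208 186  11  19  93] [212.7 197.9]
side [341 186  20  17 151] [350.8 193.5]
side [387 224  10  17 118] [391.  231.4]
side [398 287  12  22 215] [403.3 297.2]
top [438  97  12  12  96] [443.4 102.8]
top [552 254  42  27 533] [573.4 266.8]
top [592 270  13  15  89] [598.4 278.6]
top [211 300  11   9  70] [216.1 303.9]
```

View pics/side4.png

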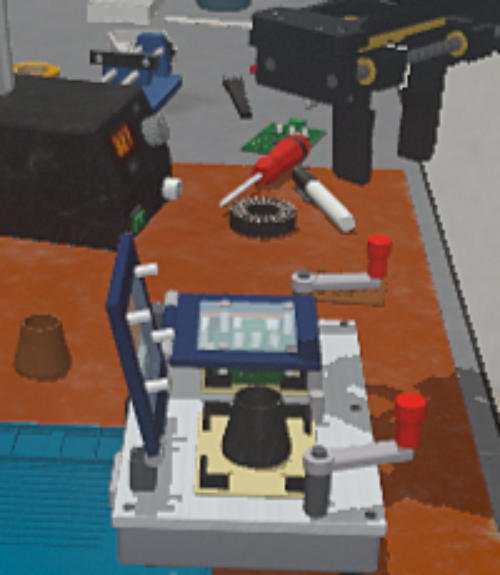

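View pics/top4.png

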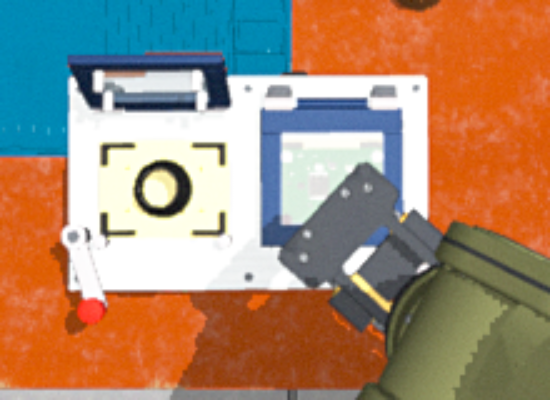

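>>> {"op": "jog_arm", "data": {"steps": [[0.3,0,0,0],[0.3,0,0,0],[0.23,0,0,0],[0,0,0,0]]}}

```text
clock: 10.45
ee_pos: [0.4399, 0.0325, 0.0804]
tcp_rot: [0.572, 1.495, -0.575]
wrist_force: [-0.5, 0.1, -0.2]
gripper_width: 0.571
```

>>> {"op": "jog_arm", "data": {"steps": [[0,0,0,0],[0,0,0,0],[0,0,0,0],[0,0,0,0]], "grip": 1, "newtons": 30}}

```text
clock: 10.95
ee_pos: [0.4399, 0.032, 0.0813]
tcp_rot: [0.572, 1.494, -0.574]
wrist_force: [-1.8, -1.9, 3.6]
gripper_width: 0.162
```

```bash
python3 - <<'E'
from h import *
from cell import readout,imaging
s=readout.state(); plan(s,(.488,.0885,.081))
R=cv2.Rodrigues(np.array(s["tcp_rot"]))[0]
p=np.array([.488,.040]); k=s["ee_pos"][:2]-p; print("r",np.hypot(*k),"th",np.arctan2(k[1],-k[0]))
ths=np.linspace(np.arctan2(k[1],-k[0]),1.6,13); P=[p+.0485*np.array([-np.cos(t),np.sin(t)]) for t in ths]
for a,b in zip(P,P[1:]): print((R.T@np.r_[b-a,0]/.08).round(3))
cv2.imwrite("pics/s5.png",cv2.resize(imaging.capture("side")["pixels"][130:360,240:440],None,fx=2.5,fy=2.5))
E
```

```text
clock 10.95 pos [0.4399 0.032  0.0813] F [-1.8 -1.9  3.6] w 0.162
toolx [-0.001 -0.001 -1.   ] y [ 0.669  0.744 -0.001] z [ 0.744 -0.669  0.   ]  q [ 0.11  0.81 -0.47  2.22  1.11  0.37 -0.47]
shift frac [ 0.003  0.927 -0.026]
r 0.04875157101107875 th -0.16571273056554017
[-0.     0.061 -0.065]
[-0.     0.069 -0.056]
[-0.     0.077 -0.045]
[-0.     0.083 -0.033]
[-0.     0.087 -0.021]
[-0.     0.089 -0.008]
[-0.     0.089  0.005]
[-0.     0.087  0.018]
[-0.     0.084  0.031]
[-0.     0.078  0.043]
[-0.     0.071  0.054]
[-0.     0.062  0.064]
```

View pics/s5.png

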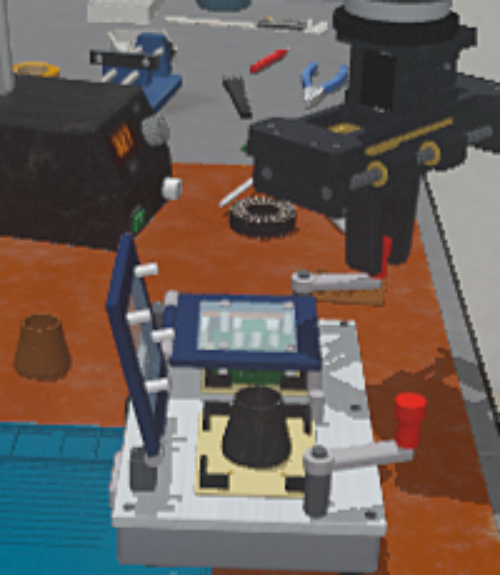

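>>> {"op": "jog_arm", "data": {"steps": [[0,0.061,-0.065,0],[0,0.069,-0.056,0],[0,0.077,-0.045,0],[0,0.083,-0.033,0],[0,0.087,-0.021,0],[0,0.089,-0.008,0]]}}

```text
clock: 11.75
ee_pos: [0.4469, 0.0703, 0.0807]
tcp_rot: [0.568, 1.499, -0.58]
wrist_force: [-10.2, -1.5, 8.0]
gripper_width: 0.164
```

>>> {"op": "jog_arm", "data": {"steps": [[0,0.089,0.005,0],[0,0.087,0.018,0],[0,0.084,0.031,0],[0,0,0,0]]}}

```text
clock: 12.25
ee_pos: [0.4662, 0.0842, 0.0806]
tcp_rot: [0.57, 1.497, -0.577]
wrist_force: [-5.6, -0.9, 2.3]
gripper_width: 0.161
```

```bash
python3 - <<'E'
from h import *
from cell import readout,imaging
s=readout.state(); plan(s,(.488,.0885,.081))
p=np.array([.488,.040]); k=s["ee_pos"][:2]-p; print("r",np.hypot(*k),"th",np.arctan2(k[1],-k[0]))
cv2.imwrite("pics/s6.png",cv2.resize(imaging.capture("side")["pixels"][130:360,240:440],None,fx=2.5,fy=2.5))
E
```

```text
clock 12.25 pos [0.4662 0.0842 0.0806] F [-5.6 -0.9  2.3] w 0.161
toolx [-0.005 -0.002 -1.   ] y [ 0.669  0.743 -0.005] z [ 0.743 -0.669 -0.002]  q [ 0.05  0.83 -0.54  2.12  1.    0.47 -0.44]
shift frac [-0.006  0.222  0.166]
r 0.04927313886607751 th 1.113549422241934
```

View pics/s6.png

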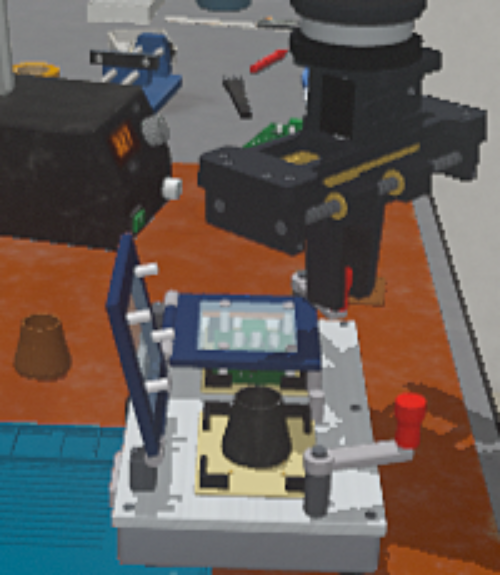

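>>> {"op": "jog_arm", "data": {"steps": [[0,0.078,0.043,0],[0,0.071,0.054,0],[0,0.062,0.064,0],[0,0,0,0]]}}

```text
clock: 12.8
ee_pos: [0.487, 0.0871, 0.0805]
tcp_rot: [0.57, 1.497, -0.579]
wrist_force: [-5.8, -3.4, 3.5]
gripper_width: 0.158
```

```bash
python3 - <<'E'
from h import *
from cell import readout,imaging
s=readout.state(); plan(s,(.493,.0885,.081))
p=np.array([.488,.040]); k=s["ee_pos"][:2]-p; print("r",np.hypot(*k),"th",np.arctan2(k[1],-k[0]))
cv2.imwrite("pics/s7.png",cv2.resize(imaging.capture("side")["pixels"][130:360,240:440],None,fx=2.5,fy=2.5))
E
```

```text
clock 12.8 pos [0.487  0.0871 0.0805] F [-5.8 -3.4  3.5] w 0.158
toolx [-0.005 -0.004 -1.   ] y [ 0.67   0.743 -0.007] z [ 0.743 -0.67  -0.001]  q [ 0.07  0.85 -0.57  2.06  0.95  0.52 -0.38]
shift frac [-0.007  0.064  0.044]
r 0.04710189277797808 th 1.5486314251803133
```

View pics/s7.png

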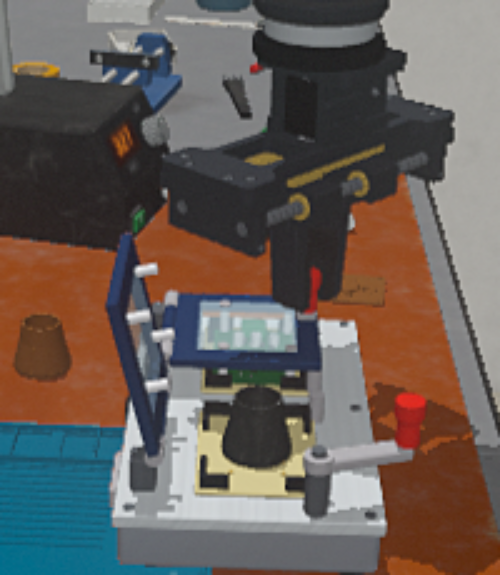

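Near the stop; push a little on in +x until the force rises.

>>> {"op": "jog_arm", "data": {"steps": [[0,0.025,0.028,0],[0,0.025,0.028,0],[0,0,0,0]]}}

```text
clock: 13.22
ee_pos: [0.4876, 0.087, 0.0802]
tcp_rot: [0.564, 1.505, -0.581]
wrist_force: [-16.2, -2.5, 10.4]
gripper_width: 0.162
```

>>> {"op": "jog_arm", "data": {"steps": [[0,0.025,0.028,0],[0,0.025,0.028,0],[0,0,0,0]]}}

```text
clock: 13.6
ee_pos: [0.488, 0.087, 0.0799]
tcp_rot: [0.559, 1.513, -0.584]
wrist_force: [-27.2, -0.9, 17.9]
gripper_width: 0.16
```

>>> {"op": "jog_arm", "data": {"steps": [[0,-0.035,-0.04,0],[0,-0.03,-0.033,0],[0,0,0,0]]}}

```text
clock: 13.98
ee_pos: [0.4875, 0.0869, 0.0803]
tcp_rot: [0.566, 1.502, -0.58]
wrist_force: [-12.6, -2.5, 6.9]
gripper_width: 0.156
```

>>> {"op": "jog_arm", "data": {"steps": [[0,0,0,0],[0,0,0,0],[0,0,0,0],[-0.2,0,0,0],[-0.4,0,0,0],[-0.4,0,0,0]], "grip": 0.5}}

```text
clock: 14.72
ee_pos: [0.4944, 0.0893, 0.1621]
tcp_rot: [0.573, 1.494, -0.572]
wrist_force: [0.0, 0.6, -0.4]
gripper_width: 0.503
```

```bash
python3 - <<'E'
from h import *
from cell import readout,imaging
s=readout.state(); plan(s,(.36,-.1,.25))
for c in("side","top"):
    i=imaging.capture(c)["pixels"]
    cv2.imwrite(f"pics/{c}8.png",cv2.resize(i[130:360,240:440] if c=="side" else i[180:340,180:400],None,fx=2.5,fy=2.5))
E
```

```text
clock 14.72 pos [0.4944 0.0893 0.1621] F [ 0.   0.6 -0.4] w 0.503
toolx [ 0.     0.001 -1.   ] y [0.668 0.744 0.001] z [ 0.744 -0.668 -0.   ]  q [ 0.16  0.74 -0.72  1.99  0.76  0.7  -0.2 ]
shift frac [-1.101 -2.882  0.331]
```

View pics/side8.png

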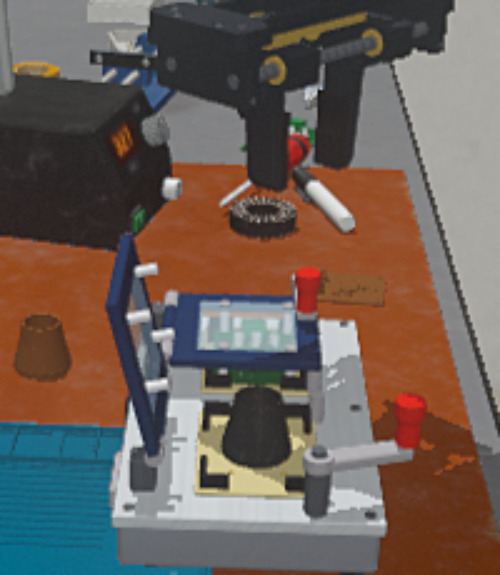

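>>> {"op": "jog_arm", "data": {"steps": [[-0.4,0,0,0],[-0.4,0,0,0],[-0.3,-0.2,0.1,0],[0,-0.4,0.2,0],[0,-0.4,0.2,0],[0,-0.4,0.2,0],[0,-0.4,0.2,0],[0,-0.4,0.2,0],[0,-0.4,0.2,0],[0,-0.4,0.2,0],[0,0,0,0]]}}

```text
clock: 16.2
ee_pos: [0.4217, -0.1727, 0.2481]
tcp_rot: [0.576, 1.494, -0.578]
wrist_force: [0.5, 1.4, 1.0]
gripper_width: 0.499
```

```bash
python3 - <<'E'
from h import *
from cell import readout,imaging
s=readout.state(); plan(s,(.36,-.1,.25))
C={}
D={}
for c in("side","top"):
    d=D[c]=imaging.capture(c); i=d["pixels"]
    cv2.imwrite(f"pics/{c}9.png",cv2.resize(i[180:340,270:430] if c=="side" else i[190:320,190:370],None,fx=4 if c=="top" else 3.5,fy=4 if c=="top" else 3.5,interpolation=cv2.INTER_CUBIC))
    h=cv2.cvtColor(i,cv2.COLOR_BGR2HSV); 
    m=(((h[...,0]<4)|(h[...,0]>174))&(h[...,1]>190)&(h[...,2]>120)).astype(np.uint8)
    n,l,s,ce=cv2.connectedComponentsWithStats(m)
    for k in range(1,n):
        if s[k,4]>25: print(c,s[k],ce[k].round(1),atz(d,ce[k],.097 if c=="top" else .09).round(4))
E
```

```text
clock 16.2 pos [ 0.4217 -0.1727  0.2481] F [0.5 1.4 1. ] w 0.499
toolx [-0.002 -0.001 -1.   ] y [ 0.673  0.74  -0.002] z [ 0.74  -0.673 -0.001]  q [ 0.85  0.58 -0.89  2.02  0.62  0.83  0.44]
shift frac [-0.024  0.154 -1.183]
side [208 186  10  19  95] [212.6 197.8] [ 0.7576 -0.0974  0.09  ]
side [341 186  20  17 127] [350.4 193.5] [ 0.5047 -0.1437  0.09  ]
side [358 237  10  18 133] [362.5 244.9] [0.4881 0.0884 0.09  ]
side [398 287  12  22 206] [403.4 297.2] [0.4404 0.2431 0.09  ]
top [438  97  12  12  92] [443.5 102.8] [ 0.7564 -0.111   0.097 ]
top [553 254  41  28 529] [573.5 266.8] [ 0.4987 -0.3136  0.097 ]
top [312 270   9   8  60] [316.  273.6] [0.4871 0.0889 0.097 ]
top [592 270  13  15  97] [598.6 278.5] [ 0.4807 -0.353   0.097 ]
top [212 300  10   9  74] [216.1 303.9] [0.44   0.2428 0.097 ]
```

View pics/side9.png

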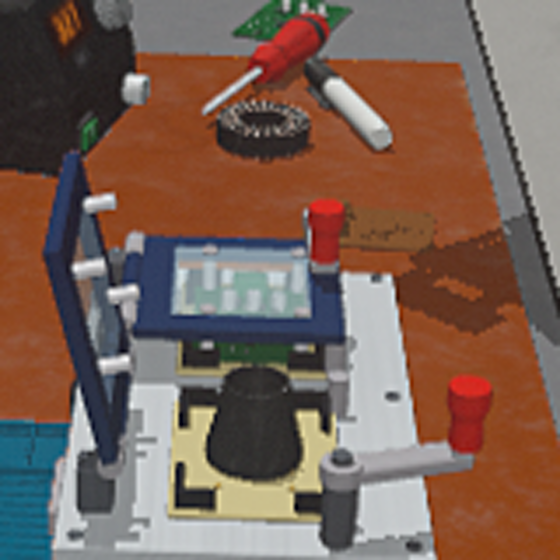

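View pics/top9.png

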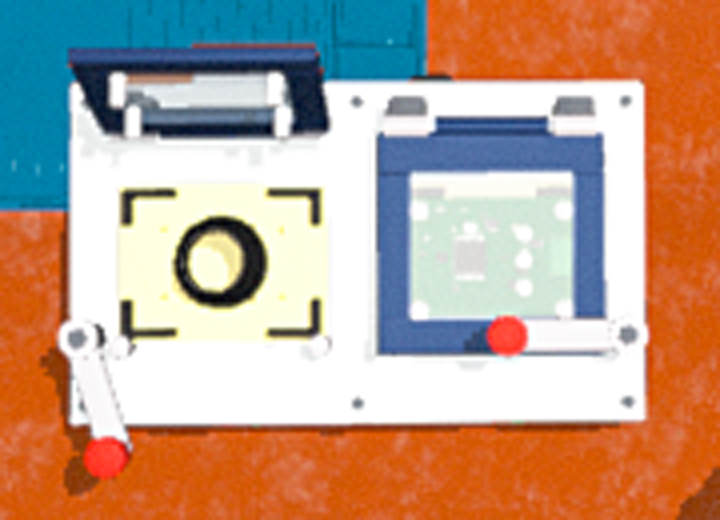

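```bash
python3 -c "
from cell import manip
print(manip.sign_off())"
```

```text
the job is handed in; nothing more can be done
None
```

The board was in the right nest, so I shut the right lid, swung its latch across to the stop, and handed the job in at about 16 s of the 42 s allowed.

- **Lid:** I pushed the lid over from behind with closed fingers. I then pressed it down until it stopped, with the fingertips at 64 mm and about 54 N on the wrist. The last pictures show it lying level over the board.
- **Latch:** I gripped the red knob and swung it round until it would not move further under about 27 N. After release, the knob measured (0.487, 0.089) m from above and (0.488, 0.088) m from the side. That puts the bar at about 1.56 rad, against its stop at 1.57.
- **Left side and contents:** The left lid still stands open, and the left latch knob has not moved. The loupe and the board are in their nests.
- **Gripper:** It was clear of everything when I handed in, with only sensor noise on the wrist force.

None of the checks failed or disagreed. During the swing the gripper lagged the planned arc by about 5 mm because of friction, but it had caught up by the stop.

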